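Clear and flip open the tagged pantry bin

ROBOT

A 6-joint arm with a two-finger parallel gripper is mounted at the origin on the work surface. World frame = base frame: x ahead of the robot, y to its left, z up, the work surface at z = 0. Lengths are in mm, angles in rad, forces in N, time in s.
With the tool pointing down it reaches from about 350 to 975 mm from the base axis. Payload 7.1 kg.
Tool frame: the origin (TCP) lies between the finger pads; the fingertips stand 19 mm ahead of it and the grasp point (between the pads) is the TCP (ctrl.tcp_to_tips is the distance from the TCP to the fingertips, in mm); z points along the fingers, y is the line along which they close (so a half turn about z gives the same grasp; the last joint's range is limited). The gripper opens to 88 mm and grips with 3 to 60 N. Pads are 20 mm wide; open, the fingers measure 115 mm over their backs; the gripper's body (75 mm by 178 mm) begins 61 mm behind the grasp point.
Start: joints at [1.195, 0.423, 1.63, -0, 1.089, -0.019], TCP at [218.266, 585.632, 241.675] pointing down, gripper open.
Joint ranges: [-3, 3], [-0.9, 2.11], [0.09, 2.58], [-1.31, 4.45], [0.11, 2.69], [-2.54, 2.54]. Speed limits (rad/s): [2.39, 2.39, 3.01, 3.14, 3.14, 3.14].

INTERFACE

Orientations are given as a rotation vector (axis times angle).
In Python, from workcell import status, optics, ctrl gives the robot as it stands. The module is installed in compiled form; this text tells all that it offers.
- The arm moves only by the shell command python3 -m inch 'ROWS'. ROWS is JSON, a list that holds one entry, the list of rows, each a list of 7 numbers: the shift along the tool's x, y, z in mm, then the turn, a rotation vector about the tool's x, y, z in rad, then the opening in per cent of the stroke, from 0 (shut) to 100 (fully open). A call has 1 to 20 rows; each row is the pose to reach, as a shift and turn from the pose commanded when the call began, along the tool's axes at that moment; what a row does not reach only later rows make up. A row lasts 1/10 s, in which the tool goes at most 50 mm and 8.59 degrees, less where a joint would pass 70% of its speed; a pose out of reach is approached as far as the arm can. A call with a gripper value outside its range is refused whole. The fingers move at their own pace and stop on an object; the grip force is fixed at half the most. Time passes only in rows, so rows that repeat a pose let the fingers close. It gives the time, the measured TCP pose, the force, the opening and the grip force at its end, in the units of the state.
- status.get_obs(): the state, without advancing time (a new reading comes with each control period).
- optics.get_image(name): name is "scene" or "top" or "wrist"; returns a dict with "frame" (384x512x3 uint8, red, green, blue), "fx", "fy", "cx", "cy" (pixels), "rvec" (rotation vector, rad) and "tvec" (3), from world to camera coordinates, as OpenCV has them; the wrist camera has in their place "hand_eye" (4x4, takes a point from camera to tool coordinates, whose origin is the TCP and whose axes are the flange's). Camera axes: x right, y down, z forward; pixel columns grow to the right and rows downward; lengths in mm; the calibration is good to about 2 mm. A picture is of the moment at which its call begins: read the wrist's pose just before it. There is no depth.
- ctrl.close_job(): hands the job in; it is judged then, once.
The state is a dict: "t": time; "qpos": joint angles; "qvel": joint speeds; "joint_torque": joint torques, N m; "ee_pos": TCP position; "orientation": TCP orientation; "ft_force": force on the tool from outside, world axes, zero at the start; "moment": the same for the moment, N m; "width": finger opening in mm; "grasp_force": force on a finger pad.
Only numpy, scipy, OpenCV 4.12 (cv2) and the standard library are available. Lean on these libraries where they do the work, as an engineer would, in place of code of your own. Each camera call takes 0.05 s, during which the arm holds its last target. There are 200 camera calls.

TASK

Get the pink-tagged storage bin ready for filling. With your fingertips, slide the blue tin that stands on its lid sideways onto the cardboard carton next to it, without picking it up or tipping it, so that it stands upright on the carton and clear of the lid. Then push the pink-tagged lid up by its front tab and over past upright until it lies back against its stop and stays open by itself; keep the other bin shut and leave everything else where it stands.

Things in the scene. Friction and masses are not known exactly. Their poses are not given: they have to be found in the camera images.
- tagged_bin: The bin to open: a clear plastic tub with a grey hinged lid that bears two pink stripes along its left and right edges, and pink tags on the tub's front and rear. The bin is fixed, 130 mm deep (x) by 150 mm wide (y) by 110 mm high; origin at the centre of its underside, z up, x points from its front (with the lid's tab) to its rear (with the hinge). Its lid is a plate 6 mm thick whose flat top, 116 mm above the table, spans the whole bin.
- tagged_bin_hinge (a point): The hinge axis of the tagged bin's lid: middle of the bin's top rear edge, 110 mm above the table, at +65 mm x of the bin. The axis runs along the bin's y.
- tagged_bin_tab (a point): Middle of the free end of the lid's front tab, and moves with the lid. The tab is 70 mm wide (y), 5 mm thick, sticks out about 26 mm in front of the tub and slopes up by 20 degrees, so that with the lid shut its end stands 123 mm above the table, 89 mm in front of the bin's centre; the space below it is free.
- tagged_bin_lid (a joint): Opening angle of the tagged bin's lid: 0 shut, 1.57 upright, 1.95 at its stop. The lid weighs about 0.12 kg, swings freely up and backwards (away from the tab side), falls shut when let go short of upright, and falls on to its stop once past about 1.6.
- tuna_tin: The blue tin to slide: a short closed tin with a blue wrapper and top, 66 mm in diameter and 52 mm high, about 0.2 kg, standing loose on the tagged bin's lid; origin at the centre of its underside, z up.
- carton: A fixed closed cardboard carton with a paler tape band, 130 mm by 130 mm and 113 mm high, between the two bins and parallel to them, its centre 148 mm from each bin's along y, so that 8 mm of gap lies between it and each lid; its top is 3 mm lower than the shut lids. Origin at the centre of its underside; x and y parallel to the bins'.
- plain_bin: The other bin, on the carton's other side, of the same make with a plain grey lid without pink; to stay shut. The bin is fixed, 130 mm deep (x) by 150 mm wide (y) by 110 mm high; origin at the centre of its underside, z up, x points from its front (with the lid's tab) to its rear (with the hinge). 
- plain_bin_lid (a joint): Opening angle of the plain bin's lid: 0 shut; to stay shut.
- red_tin: A red tin (red wrapper and top) of the same size as the blue one, standing on the plain bin's lid; origin at the centre of its underside. To be left alone.
- tall_tin: A yellow tin 74 mm in diameter, 110 mm high, on the table at the left; origin at the centre of its underside. To be left alone.
- green_tin: A green tin 74 mm in diameter, 110 mm high, on the table at the right; origin at the centre of its underside. To be left alone.
- jar: An amber glass jar with a red cap, 70 mm in diameter, 120 mm high, on the table at the left; origin at the centre of its underside. To be left alone.
- tape_roll: A roll of brown tape lying flat on the table at the right, 80 mm in diameter, 24 mm high; origin at the centre of its underside. To be left alone.
- stamp_pad: A flat black stamp pad, 50 by 80 by 20 mm, lying on the table in front of the carton; origin at the centre of its underside. To be left alone.
Not all that is in view belongs to the job. Leave any green or orange look-alike of the tuna_tin alone.

How it is judged:
By the outcome, as a careful person would: the job done as asked, in the order asked, and still so for the second after the job is handed in, with the robot touching nothing.
It also fails if it takes over 69 s, if anything falls off the work surface, if the arm or the gripper's body presses on something with over 40 N, if the wrist force passes 120 N, or if a joint passes its speed limit or range.

## Working session

There is one attempt and no reset: what is moved stays moved. The work goes in short steps, Python scripts to look and compute and a shell command to move; the robot and the scene stay as the last step left them, time stands still between calls to the robot, and variables do not carry over. Pictures are saved under pics/ and viewed, at most 10 in all, crops included, and the job is handed in when it is done.

```bash
mkdir -p pics
python3 - <<'E'
from workcell import status, optics, ctrl
import cv2,numpy as np
print(status.get_obs())
for n in ["scene","top"]:
    d=optics.get_image(n); cv2.imwrite(f"pics/{n}0.png",d["frame"][:,:,::-1])
    print(n,{k:v for k,v in d.items() if k!="frame"})
d=optics.get_image("wrist");print(d["hand_eye"],d["fx"])
E
```

```text
{'t': 0.0, 'qpos': array([ 1.19498296e+00,  4.23868262e-01,  1.63067954e+00,  2.36558916e-05,
        1.08860391e+00, -1.90173196e-02]), 'qvel': array([ 0.00041738, -0.00103689, -0.00037274, -0.00128498,  0.00082166,
       -0.0008278 ]), 'joint_torque': array([ 1.26178202e-03, -5.44618142e+01, -2.73672473e+01,  6.43549114e-02,
        2.29077239e-02, -1.63411792e-04]), 'ee_pos': array([218.08294946, 585.15471744, 240.88866693]), 'orientation': array([-5.57444745e-01, -3.09140805e+00,  2.39469838e-03]), 'ft_force': array([-0.23482293, -0.22119519, -0.34959608]), 'moment': array([ 0.0170082 , -0.00677727,  0.02065034]), 'grasp_force': 0.0, 'width': 87.55333596638407}
scene {'fx': 354.01121756679146, 'fy': 354.01121756679146, 'cx': 252.77659227071587, 'cy': 189.45600647131891, 'rvec': array([ 1.15603242,  2.588531  , -0.69888491]), 'tvec': array([ 353.30106896, -284.42894103, 1519.33639502])}
top {'fx': 348.5477168396148, 'fy': 348.5477168396148, 'cx': 252.34632047405194, 'cy': 194.83977524074342, 'rvec': array([ 2.18745924, -2.16998978,  0.09720297]), 'tvec': array([ -19.02274616,  535.86390785, 1287.23365731])}
[[ 2.48798996e-04 -9.58982343e-01 -2.83465702e-01  7.79742292e+01]
 [ 9.99999903e-01  3.41955759e-04 -2.79153922e-04 -3.86715064e-01]
 [ 3.64636412e-04 -2.83465605e-01  9.58982335e-01 -1.43817602e+02]
 [ 0.00000000e+00  0.00000000e+00  0.00000000e+00  1.00000000e+00]] 326.7205756025676
```

View pics/top0.png

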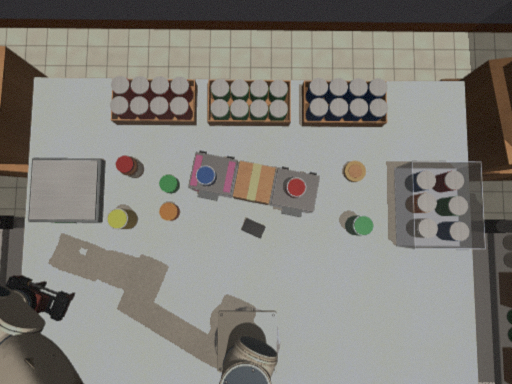

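View pics/scene0.png

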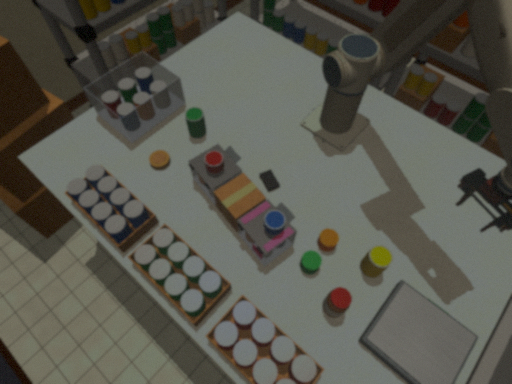

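Top view: blue tin at (206,175) on the pink-striped lid, carton at (255,182), and the red tin at (297,188) on the plain lid. Loose green (169,184) and orange (169,211) look-alikes stand on the table. The blue one fits, because it stands on the pink-striped lid. The scene view agrees, with the blue tin at (275,221).

```bash
cat > h.py <<'E'
import cv2,numpy as np
from workcell import status, optics, ctrl
from scipy.spatial.transform import Rotation as R
def ray(d,uv,z,obs=None):
    uv=np.atleast_2d(np.asarray(uv,float))
    r=np.c_[(uv[:,0]-d["cx"])/d["fx"],(uv[:,1]-d["cy"])/d["fy"],np.ones(len(uv))]
    if "rvec" in d:
        M=cv2.Rodrigues(d["rvec"])[0]; c=-M.T@d["tvec"]; D=r@M
    else:
        T=R.from_rotvec(obs["orientation"]).as_matrix(); H=np.array(d["hand_eye"])
        c=obs["ee_pos"]+T@H[:3,3]; D=r@(T@H[:3,:3]).T
    return c+D*((z-c[2])/D[:,2])[:,None]
def proj(d,P,obs=None):
    P=np.atleast_2d(np.asarray(P,float))
    if "rvec" in d: return cv2.projectPoints(P,d["rvec"],d["tvec"],np.array([[d["fx"],0,d["cx"]],[0,d["fy"],d["cy"]],[0,0,1]]),None)[0][:,0]
    T=R.from_rotvec(obs["orientation"]).as_matrix(); H=np.array(d["hand_eye"])
    q=((P-obs["ee_pos"])@T-H[:3,3])@H[:3,:3]
    return np.c_[d["cx"]+d["fx"]*q[:,0]/q[:,2],d["cy"]+d["fy"]*q[:,1]/q[:,2]]
E
python3 - <<'E'
from h import *
for n,c0 in (("top",(206,175)),("scene",(275,230))):
    d=optics.get_image(n); f=d["frame"]; hsv=cv2.cvtColor(f,cv2.COLOR_RGB2HSV)
    m=np.zeros(f.shape[:2],np.uint8); cv2.circle(m,c0,45,255,-1)
    pk=(cv2.inRange(hsv,(150,90,80),(172,255,255)))&m
    bl=(cv2.inRange(hsv,(100,110,50),(130,255,255)))&m
    for nm,k,z in (("pink",pk,116),("blue",bl,168)):
        k_,l,s,c=cv2.connectedComponentsWithStats(k)
        for i in range(1,k_):
            if s[i,4]>15:
                pts=np.argwhere(l==i)[:,::-1]; w=ray(d,pts,z)[:,:2]; r=cv2.minAreaRect(w.astype(np.float32))
                print(n,nm,s[i],c[i].round(1),np.array(r[0]).round(),np.array(r[1]).round(),round(r[2],1))
    if n=="top":
        cv2.imwrite("pics/topz.png",cv2.resize(f[140:225,150:330,::-1],None,fx=4,fy=4,interpolation=cv2.INTER_CUBIC))
        for p in ((206,197),(292,211)): print(ray(d,p,120).round())
E
```

```text
top pink [190 155  12  31 149] [195.6 169. ] [614. 184.] [ 22. 107.] 79.1
top pink [224 162  11  30 181] [228.9 176.2] [592.  69.] [ 21. 106.] 79.6
top blue [197 167  16  16 193] [205.  174.7] [591. 147.] [51. 50.] 1.0
[[519. 147. 120.]]
[[ 472. -152.  120.]]
scene pink [242 202  28  21 191] [255.2 212.1] [594.  66.] [ 22. 107.] 79.4
scene pink [264 228  29  23 185] [278.  238.9] [615. 182.] [ 22. 104.] 80.0
scene blue [266 212  17  16 211] [274.4 219.2] [593. 143.] [52. 50.] 40.7
```

View pics/topz.png

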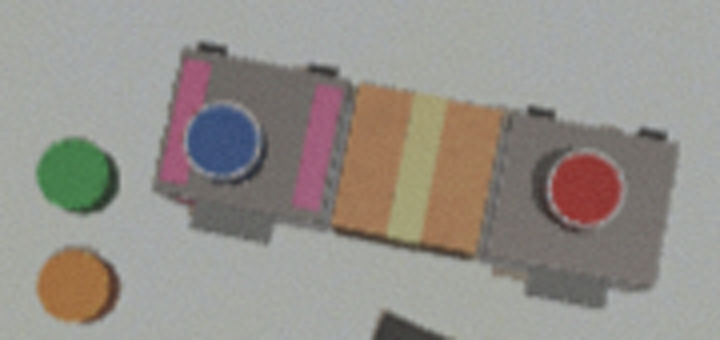

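Confirmed: the blue tin at crop (222,142) is on the lid with the pink stripes, and the tab at crop (230,222) faces the robot. Bin centre is about (603,125) with yaw −10.8°. The stripe spacing (117 mm) and the tab position both fit. Tin is at about (592,145).

```bash
cat >> h.py <<'E'
BC=np.array([603.5,125.]); YAW=np.deg2rad(-10.8)
def b2w(x,y,z): c,s=np.cos(YAW),np.sin(YAW); return np.array([BC[0]+c*x-s*y,BC[1]+s*x+c*y,z])
def w2b(p): c,s=np.cos(YAW),np.sin(YAW); d=np.asarray(p)[...,:2]-BC; return np.stack([c*d[...,0]+s*d[...,1],-s*d[...,0]+c*d[...,1]],-1)
def row(p,yax,tilt=0):
    "tool y along bin-frame angle yax (deg), pointing down; then tilted by tilt deg about tool y. Prints shift/turn"
    o=status.get_obs(); T=R.from_rotvec(o["orientation"])
    a=YAW+np.deg2rad(yax); y=np.array([np.cos(a),np.sin(a),0]); z=np.array([0,0,-1.]); x=np.cross(y,z)
    G=R.from_matrix(np.c_[x,y,z])*R.from_rotvec([0,np.deg2rad(tilt),0])
    print("row",T.inv().apply(p-o["ee_pos"]).round(1),(T.inv()*G).as_rotvec().round(3),"now bin",w2b(o["ee_pos"]).round(1),o["ee_pos"].round(1),o["t"])
E
python3 -c "
from h import *
row(b2w(-15,85,255),0)"
```

```text
row [-492.8 -215.6  -13.5] [-1.000e-03  0.000e+00  1.402e+00] now bin [-464.8  380.1] [218.2 585.4 241.3] 0.25
```

```bash
python3 -m inch '[[[-493,-216,-13.5,0,0,1.402,45],[-493,-216,-13.5,0,0,1.402,45],[-493,-216,-13.5,0,0,1.402,45],[-493,-216,-13.5,0,0,1.402,45],[-493,-216,-13.5,0,0,1.402,45],[-493,-216,-13.5,0,0,1.402,45],[-493,-216,-13.5,0,0,1.402,45],[-493,-216,-13.5,0,0,1.402,45],[-493,-216,-13.5,0,0,1.402,45],[-493,-216,-13.5,0,0,1.402,45],[-493,-216,-13.5,0,0,1.402,45],[-493,-216,-13.5,0,0,1.402,45],[-493,-216,-13.5,0,0,1.402,45],[-493,-216,-13.5,0,0,1.402,45],[-493,-216,-13.5,0,0,1.402,45]]]'
python3 - <<'E'
from h import *
row(b2w(-15,85,145),0)
o=status.get_obs(); d=optics.get_image("wrist"); f=d["frame"].copy()
print(o["width"])
for P in ((-15,18,168),(-65,75,116),(-65,-75,116),(65,-75,116),(65,75,116),(-89,0,123),(-15,-15,168),(-15,51,168),(-15,85,236)):
    u=proj(d,b2w(*P),o)[0]; print(P,u.round())
    if abs(u).max()<2000: cv2.circle(f,tuple(int(v) for v in u),3,(255,255,0),-1)
cv2.imwrite("pics/w1.png",f[:,:,::-1])
E
```

```text
t: 1.75
ee_pos: [603.8, 212.2, 255.1]
orientation: [-2.418, -2.005, 0.001]
ft_force: [0.5, 0.7, -0.2]
width: 39.4
grasp_force: 0.0
row [ -0.7   1.1 110.1] [-0.     0.     0.002] now bin [-16.   85.7] [603.8 212.2 255.1] 1.75
39.435951703672174
(-15, 18, 168) [256. 283.]
(-65, 75, 116) [201. 196.]
(-65, -75, 116) [207. 335.]
(65, -75, 116) [333. 335.]
(65, 75, 116) [344. 197.]
(-89, 0, 123) [178. 274.]
(-15, -15, 168) [256. 318.]
(-15, 51, 168) [256. 246.]
(-15, 85, 236) [257. 244.]
```

View pics/w1.png

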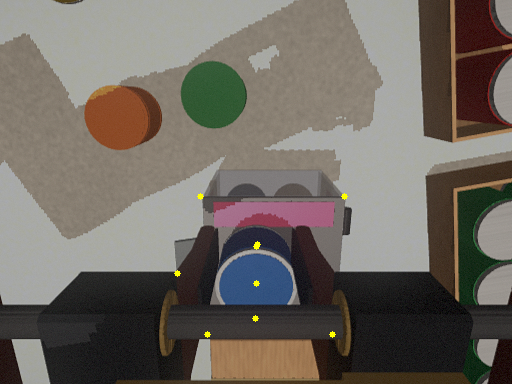

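Wrist view: the predicted points sit on the lid corners and the tin's top (258,283), so the estimate holds and the fingers straddle the tin's axis. Descending now, then pushing.

```bash
python3 -m inch '[[[0,1.5,40,0,0,0,45],[0,1.5,75,0,0,0,45],[0,1.5,100,0,0,0,45],[0,1.5,110,0,0,0,45],[0,1.5,110,0,0,0,45],[-8,1.5,110,0,0,0,45],[-16,1.5,110,0,0,0,45],[-22,1.5,110,0,0,0,45],[-26,1.5,110,0,0,0,45],[-30,1.5,110,0,0,0,45],[-34,1.5,110,0,0,0,45],[-38,1.5,110,0,0,0,45],[-42,1.5,110,0,0,0,45],[-46,1.5,110,0,0,0,45],[-50,1.5,110,0,0,0,45],[-54,1.5,110,0,0,0,45],[-58,1.5,110,0,0,0,45],[-62,1.5,110,0,0,0,45],[-66,1.5,110,0,0,0,45]]]'
cat > chk.py <<'E'
from h import *
o=status.get_obs(); print(w2b(o["ee_pos"]).round(1),o["ee_pos"].round(1),o["t"])
d=optics.get_image("top"); hsv=cv2.cvtColor(d["frame"],cv2.COLOR_RGB2HSV)
m=cv2.inRange(hsv,(100,110,50),(130,255,255))[150:210,180:280]
p=np.argwhere(m)[:,::-1]+[180,150]; print(len(p), "blue bin xy",w2b(ray(d,p,168)).mean(0).round(1) if len(p) else "")
d=optics.get_image("scene"); hsv=cv2.cvtColor(d["frame"],cv2.COLOR_RGB2HSV)
m=cv2.inRange(hsv,(100,110,50),(130,255,255))[180:250,215:300]
p=np.argwhere(m)[:,::-1]+[215,180]; print(len(p), "blue bin xy scene",w2b(ray(d,p,168)).mean(0).round(1) if len(p) else "")
E
python3 chk.py
```

```text
t: 3.7
ee_pos: [594.0, 145.7, 145.3]
orientation: [2.42, 2.003, 0.001]
ft_force: [1.2, 4.3, 3.6]
width: 39.6
grasp_force: 2.2
[-13.2  18.5] [594.  145.7 145.3] 3.7
45 blue bin xy [ -9.  -32.4]
13 blue bin xy scene [-13.8 -41.1]
```

```bash
python3 -m inch '[[[-5,0,0,0,0,0,45],[-10,0,0,0,0,0,45],[-15,0,0,0,0,0,45],[-20,0,0,0,0,0,45],[-25,0,0,0,0,0,45],[-30,0,0,0,0,0,45],[-35,0,0,0,0,0,45],[-40,0,0,0,0,0,45],[-45,0,0,0,0,0,45],[-50,0,0,0,0,0,45],[-54,0,0,0,0,0,45],[-58,0,0,0,0,0,45],[-62,0,0,0,0,0,45],[-66,0,0,0,0,0,45],[-70,0,0,0,0,0,45],[-74,0,0,0,0,0,45],[-78,0,0,0,0,0,45],[-82,0,0,0,0,0,45]]]'; python3 chk.py
python3 - <<'E'
from h import *
d=optics.get_image("scene");cv2.imwrite("pics/s2.png",cv2.resize(d["frame"][150:270,180:340,::-1],None,fx=4,fy=4))
E
```

```text
t: 5.6
ee_pos: [577.9, 64.7, 144.7]
orientation: [-2.42, -2.003, 0.002]
ft_force: [0.3, 1.3, 0.3]
width: 39.4
grasp_force: 1.2
[-13.8 -64. ] [577.9  64.7 144.7] 5.6
12 blue bin xy [ -18.7 -106.1]
0 blue bin xy scene
```

View pics/s2.png

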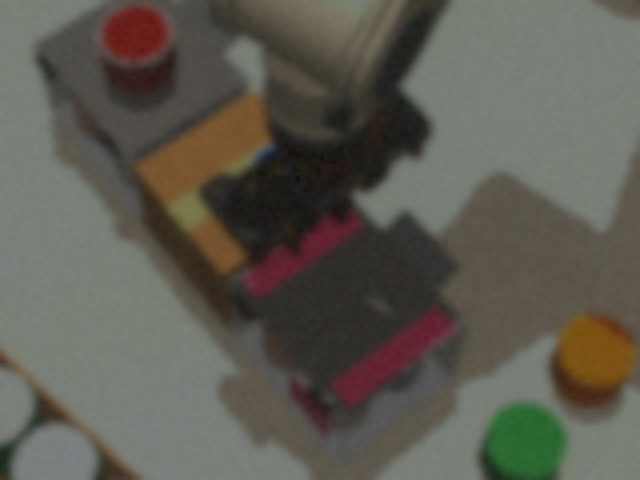

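The crop shows the lid cleared and shut, with the tin partly hidden behind the gripper (blue at 265,155). Nothing else has moved. I'll finish the push, then back off and rise.

```bash
python3 -m inch '[[[-5,0,0,0,0,0,45],[-10,0,0,0,0,0,45],[-15,0,0,0,0,0,45],[-20,0,0,0,0,0,45],[-25,0,0,0,0,0,45],[-30,0,0,0,0,0,45],[-34,0,0,0,0,0,45],[-37,0,0,0,0,0,45],[-39,0,0,0,0,0,45],[-41,0,0,0,0,0,45],[-42,0,0,0,0,0,45],[-36,0,0,0,0,0,45],[-22,0,0,0,0,0,45],[-2,0,0,0,0,0,45],[0,0,-30,0,0,0,45],[0,0,-80,0,0,0,0],[0,0,-110,0,0,0,0],[0,0,-110,0,0,0,0]]]'
python3 chk.py
python3 - <<'E'
from h import *
row(b2w(-200,5,230),90,0); row(b2w(-200,5,230),90,-45);row(b2w(-200,5,230),90,45)
row(b2w(-200,5,230),-90,45)
E
```

```text
t: 7.55
ee_pos: [581.5, 66.9, 260.2]
orientation: [2.415, 2.001, 0.012]
ft_force: [-0.0, 0.1, -1.0]
width: 18.9
grasp_force: 0.0
[-10.7 -61.2] [581.5  66.9 260.2] 7.55
172 blue bin xy [ -14.9 -142.6]
22 blue bin xy scene [ -26.7 -140.4]
row [  67.5 -186.7   25.4] [ 1.00e-03  1.00e-03 -1.57e+00] now bin [-13.3 -62.3] [578.8  66.3 255.6] 7.65
row [  67.5 -186.7   25.4] [-0.612 -0.614 -1.481] now bin [-13.3 -62.3] [578.8  66.3 255.6] 7.65
row [  67.5 -186.7   25.4] [ 0.615  0.615 -1.481] now bin [-13.3 -62.3] [578.8  66.3 255.6] 7.65
row [  67.5 -186.7   25.4] [-0.614  0.612  1.483] now bin [-13.3 -62.3] [578.8  66.3 255.6] 7.65
```

The tin stands at bin (−15,−143), which is on the carton and clear of the lid. Next I'll go in front of the tab with the tool tilted 45° and the fingers closed.

```bash
python3 -c "
from h import *
row(b2w(-160,8,230),90,-45)"
```

```text
row [  70.5 -146.7   25.5] [-0.612 -0.614 -1.481] now bin [-13.3 -62.3] [578.8  66.3 255.6] 7.65
```

```bash
python3 -m inch '[[[35,-73,0,-0.306,-0.307,-0.74,0],[70,-147,25,-0.612,-0.614,-1.481,0],[70,-147,25,-0.612,-0.614,-1.481,0],[70,-147,25,-0.612,-0.614,-1.481,0],[70,-147,25,-0.612,-0.614,-1.481,0],[70,-147,25,-0.612,-0.614,-1.481,0],[70,-147,25,-0.612,-0.614,-1.481,0],[70,-147,25,-0.612,-0.614,-1.481,0],[70,-147,25,-0.612,-0.614,-1.481,0],[70,-147,25,-0.612,-0.614,-1.481,0],[70,-147,25,-0.612,-0.614,-1.481,0],[70,-147,25,-0.612,-0.614,-1.481,0],[70,-147,25,-0.612,-0.614,-1.481,0],[70,-147,25,-0.612,-0.614,-1.481,0],[70,-147,25,-0.612,-0.614,-1.481,0],[70,-147,25,-0.612,-0.614,-1.481,0],[70,-147,25,-0.612,-0.614,-1.481,0],[70,-147,25,-0.612,-0.614,-1.481,0],[70,-147,25,-0.612,-0.614,-1.481,0],[70,-147,25,-0.612,-0.614,-1.481,0]]]'
python3 - <<'E'
from h import *
print(status.get_obs()["qpos"].round(2))
row(b2w(-150,8,96),90,-45);row(b2w(-94,8,96),90,-45)
E
python3 chk.py
```

```text
t: 9.65
ee_pos: [445.7, 166.6, 246.0]
orientation: [0.23, 2.371, -0.103]
ft_force: [0.5, 0.3, -0.4]
width: 0.5
grasp_force: 0.0
[ 0.66  0.11  2.31 -1.31  0.57  0.38]
row [ 94.2  -2.1 117.5] [-0.011 -0.024 -0.001] now bin [-162.8   11.3] [445.7 166.6 246. ] 9.65
row [ 53.7  -1.6 156.1] [-0.011 -0.024 -0.001] now bin [-162.8   11.3] [445.7 166.6 246. ] 9.65
[-162.8   11.3] [445.7 166.6 246. ] 9.65
196 blue bin xy [ -15.6 -139.9]
167 blue bin xy scene [ -10.9 -139.7]
```

Joint 4 sits at its limit, so the tilt was only partly reached. A gentler tilt (30°) with the approach yawed slightly towards the arm's own azimuth should free it.

```bash
python3 -c "
from h import *
row(b2w(-150,5,200),98,-30)"
```

```text
row [22.5 -5.8 42.2] [-0.095  0.237 -0.114] now bin [-162.8   11.3] [445.7 166.6 246. ] 9.75
```

```bash
python3 -m inch '[[[22,-6,42,-0.095,0.237,-0.114,0],[22,-6,42,-0.095,0.237,-0.114,0],[22,-6,42,-0.095,0.237,-0.114,0],[22,-6,42,-0.095,0.237,-0.114,0],[22,-6,42,-0.095,0.237,-0.114,0],[22,-6,42,-0.095,0.237,-0.114,0]]]'
python3 - <<'E'
from h import *
print(status.get_obs()["qpos"].round(2))
row(b2w(-150,5,200),98,-30)
row(b2w(-145,5,98),98,-30)
E
```

```text
t: 10.35
ee_pos: [457.2, 157.6, 200.4]
orientation: [0.065, 2.617, -0.018]
ft_force: [-0.2, 0.5, -0.3]
width: 0.8
grasp_force: 0.0
[ 0.45  0.16  2.26 -0.79  0.35 -0.37]
row [0.3 0.5 0.3] [-0.001  0.001 -0.001] now bin [-149.8    4.6] [457.2 157.6 200.4] 10.35
row [47.1 -0.2 91.1] [-0.001  0.001 -0.001] now bin [-149.8    4.6] [457.2 157.6 200.4] 10.35
```

```bash
python3 -m inch '[[[14,-2,52,0,0,0,0],[28,-3.5,90,0,0,0,0],[28,-3.5,104,0,0,0,0],[28,-3.5,104,0,0,0,0],[28,-3.5,104,0,0,0,0]]]'
python3 - <<'E'
from h import *
print(status.get_obs()["qpos"].round(2))
row(b2w(-122,5,96),98,-30)
row(b2w(-92,5,96),98,-30)
o=status.get_obs();
d=optics.get_image("wrist"); f=d["frame"].copy()
for P in ((-89,-35,123),(-89,35,123),(-65,75,116)):
    u=proj(d,b2w(*P),o)[0]; print(u.round())
    if abs(u).max()<2000: cv2.circle(f,tuple(int(v) for v in u),3,(255,255,0),-1)
cv2.imwrite("pics/w3.png",f[:,:,::-1])
E
```

```text
t: 10.85
ee_pos: [490.1, 157.0, 112.6]
orientation: [0.064, 2.646, -0.026]
ft_force: [0.7, -0.6, 0.3]
width: 0.4
grasp_force: 0.0
[ 0.41  0.4   2.23 -1.31  0.23  0.14]
row [12.6 -4.4 12.1] [-0.007 -0.029  0.002] now bin [-117.4   10.2] [490.1 157.  112.6] 10.85
row [-13.6  -8.5  26.2] [-0.007 -0.029  0.002] now bin [-117.4   10.2] [490.1 157.  112.6] 10.85
[161. 301.]
[294. 311.]
[348. 322.]
```

View pics/w3.png

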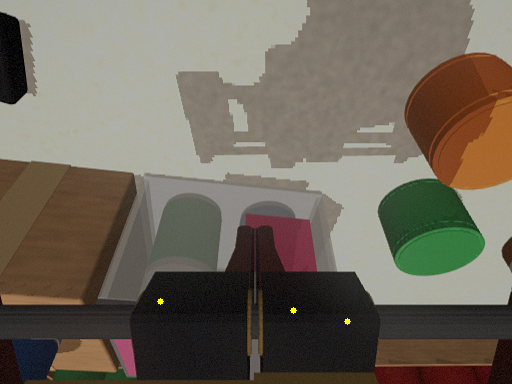

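The view shows the space under the tab is free, with the tub's front at (160–320, 180–300). Joint 4 is at its limit again, so I'll use 20° tilt and a bit more yaw, which is still enough to get under the tab.

```bash
python3 -c "
from h import *
row(b2w(-120,2,100),109,-20)"
```

```text
row [ 9.8 -7.8 10.1] [-0.085  0.146 -0.173] now bin [-117.3   10.3] [490.2 157.1 113.5] 10.9
```

```bash
python3 -m inch '[[[10,-8,10,-0.085,0.146,-0.173,0],[10,-8,10,-0.085,0.146,-0.173,0],[10,-8,10,-0.085,0.146,-0.173,0],[10,-8,10,-0.085,0.146,-0.173,0],[10,-8,10,-0.085,0.146,-0.173,0]]]'
python3 - <<'E'
from h import *
print(status.get_obs()["qpos"].round(2))
row(b2w(-120,2,100),109,-20)
row(b2w(-95,2,100),109,-20)
E
```

```text
t: 11.4
ee_pos: [484.6, 147.8, 101.6]
orientation: [-0.161, 2.775, 0.012]
ft_force: [-0.5, 0.2, 0.4]
width: 0.6
grasp_force: 0.0
[ 0.32  0.41  2.19 -0.42  0.21 -0.97]
row [-1.   1.5  2. ] [-0.021  0.012 -0.023] now bin [-1.211e+02  1.000e-01] [484.6 147.8 101.6] 11.4
row [-23.2  -6.   10.6] [-0.021  0.012 -0.023] now bin [-1.211e+02  1.000e-01] [484.6 147.8 101.6] 11.4
```

```bash
python3 -m inch '[[[-8,-2,4,0,0,0,0],[-16,-4,7,0,0,0,0],[-23,-6,10.5,0,0,0,0],[-23,-6,10.5,0,0,0,0]]]'
cat > arc.py <<'E'
from h import *
import sys
a0,a1,n,r=map(float,sys.argv[1:5]); y=float(sys.argv[5])
o=status.get_obs(); T=R.from_rotvec(o["orientation"]); print(w2b(o["ee_pos"]).round(1),o["ee_pos"].round(1),o["ft_force"].round(1),o["qpos"].round(2))
z=T.apply([0,0,1]);c=T.apply([-10,0,19]); cb=w2b(c[:2]+BC); print("C off",cb.round(1),c[2].round(1),z.round(2))
for a in np.deg2rad(np.linspace(a0,a1,int(n))):
    p=b2w(65-r*np.cos(a)-cb[0],y,110+r*np.sin(a)-c[2]); print(T.inv().apply(p-o["ee_pos"]).round(0))
E
python3 arc.py 0 48 17 142 2
```

```text
t: 11.8
ee_pos: [509.1, 143.9, 98.6]
orientation: [-0.157, 2.779, 0.01]
ft_force: [-3.2, -0.6, 0.3]
width: 0.7
grasp_force: 1.9
[-96.3   0.9] [509.1 143.9  98.6] [-3.2 -0.6  0.3] [ 0.29  0.44  2.15 -0.35  0.22 -1.06]
C off [15.4  4.5] -14.3 [ 0.35  0.03 -0.94]
[-13.  -0. -23.]
[-16.  -1. -29.]
[-19.  -1. -36.]
[-22.  -1. -43.]
[-26.  -2. -49.]
[-30.  -2. -55.]
[-34.  -3. -61.]
[-39.  -4. -67.]
[-44.  -5. -73.]
[-49.  -6. -78.]
[-55.  -7. -83.]
[-60.  -8. -87.]
[-66.  -9. -92.]
[-72. -11. -96.]
[-79. -12. -99.]
[ -85.  -14. -103.]
[ -92.  -16. -106.]
```

Light contact of 3 N at the tab's edge, as expected. The tip is beneath the tab, so I'll lift along the arc.

```bash
python3 -m inch '[[[-3,0,-6,0,0,0,0],[-6,0,-12,0,0,0,0],[-10,0,-18,0,0,0,0],[-13,0,-23,0,0,0,0],[-16,-1,-29,0,0,0,0],[-19,-1,-36,0,0,0,0],[-22,-1,-43,0,0,0,0],[-26,-2,-49,0,0,0,0],[-30,-2,-55,0,0,0,0],[-34,-3,-61,0,0,0,0],[-39,-4,-67,0,0,0,0],[-44,-5,-73,0,0,0,0],[-49,-6,-78,0,0,0,0],[-55,-7,-83,0,0,0,0],[-60,-8,-87,0,0,0,0],[-66,-9,-92,0,0,0,0],[-72,-11,-96,0,0,0,0],[-79,-12,-99,0,0,0,0],[-85,-14,-103,0,0,0,0],[-92,-16,-106,0,0,0,0]]]'
python3 arc.py 51 105 19 142 2
python3 - <<'E'
from h import *
d=optics.get_image("scene");cv2.imwrite("pics/s4.png",cv2.resize(d["frame"][150:270,180:340,::-1],None,fx=4,fy=4))
E
```

```text
t: 13.8
ee_pos: [561.0, 135.0, 230.2]
orientation: [-0.154, 2.778, 0.012]
ft_force: [0.2, -0.4, 0.5]
width: 0.4
grasp_force: 0.2
[-43.6   1.9] [561.  135.  230.2] [ 0.2 -0.4  0.5] [ 0.24  0.25  1.98 -0.11  0.57 -1.36]
C off [15.4  4.5] -14.3 [ 0.35  0.03 -0.94]
[-5. -1. -3.]
[-12.  -3.  -5.]
[-19.  -5.  -7.]
[-26.  -7.  -8.]
[-33.  -9. -10.]
[-40. -11. -10.]
[-47. -13. -11.]
[-54. -15. -11.]
[-62. -17. -10.]
[-69. -19.  -9.]
[-76. -21.  -8.]
[-83. -23.  -6.]
[-89. -25.  -4.]
[-96. -28.  -2.]
[-103.  -30.    1.]
[-109.  -32.    4.]
[-115.  -34.    7.]
[-121.  -36.   11.]
[-127.  -38.   15.]
```

View pics/s4.png

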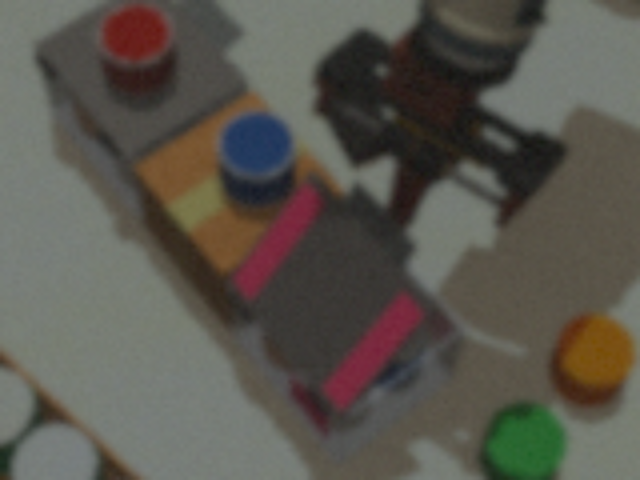

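The crop shows the lid lifted part-way by the finger at its tab (405,215), and the blue tin upright on the carton (257,155). Continuing past upright.

```bash
python3 -m inch '[[[-5,-1,-3,0,0,0,0],[-12,-3,-5,0,0,0,0],[-19,-5,-7,0,0,0,0],[-26,-7,-8,0,0,0,0],[-33,-9,-10,0,0,0,0],[-40,-11,-10,0,0,0,0],[-47,-13,-11,0,0,0,0],[-54,-15,-11,0,0,0,0],[-62,-17,-10,0,0,0,0],[-69,-19,-9,0,0,0,0],[-76,-21,-8,0,0,0,0],[-83,-23,-6,0,0,0,0],[-89,-25,-4,0,0,0,0],[-96,-28,-2,0,0,0,0],[-103,-30,1,0,0,0,0],[-109,-32,4,0,0,0,0],[-115,-34,7,0,0,0,0],[-121,-36,11,0,0,0,0],[-127,-38,15,0,0,0,0],[-127,-38,15,0,0,0,0]]]'
python3 arc.py 105 105 1 142 2
python3 -c "
from h import *
row(b2w(-60,2,300),109,-20)"
```

```text
t: 15.85
ee_pos: [688.9, 111.0, 260.4]
orientation: [-0.153, 2.778, 0.012]
ft_force: [-0.5, 0.1, 0.3]
width: 0.3
grasp_force: 0.0
[86.5  2.2] [688.9 111.  260.4] [-0.5  0.1  0.3] [ 0.15  0.38  1.7  -0.04  0.71 -1.5 ]
C off [15.4  4.5] -14.3 [ 0.35  0.03 -0.94]
[-0. -0. -1.]
row [117.1  42.2 -86.8] [-0.022  0.01  -0.029] now bin [86.5  2.2] [688.9 111.  260.4] 15.85
```

Force is near zero, so the lid has fallen to its stop. I'll back off towards the robot and look.

```bash
python3 -m inch '[[[20,7,-10,0,0,0,0],[55,20,-35,0,0,0,0],[95,35,-65,0,0,0,0],[150,52,-90,0,0,0,0],[200,70,-110,0,0,0,0],[240,80,-130,0,0,0,0],[240,80,-130,0,0,0,0],[240,80,-130,0,0,0,0],[240,80,-130,0,0,0,0],[240,80,-130,0,0,0,0]]]'
python3 chk.py
python3 - <<'E'
from h import *
a=[cv2.resize(optics.get_image(n)["frame"][y:y+120,x:x+160,::-1],None,fx=2.5,fy=2.5) for n,y,x in (("scene",150,180),("top",130,170))]
cv2.imwrite("pics/f5.png",np.hstack(a))
E
```

```text
t: 16.85
ee_pos: [411.8, 161.9, 297.4]
orientation: [-0.153, 2.777, 0.012]
ft_force: [-0.2, -0.1, 0.8]
width: 0.4
grasp_force: 0.0
[-195.2    0.3] [411.8 161.9 297.4] 16.85
195 blue bin xy [ -15.6 -139.8]
168 blue bin xy scene [ -11.1 -139.5]
```

View pics/f5.png

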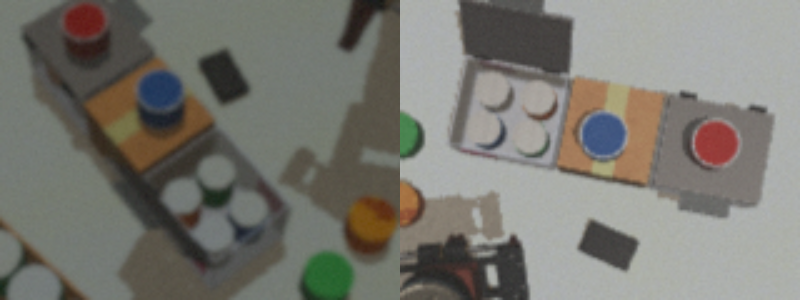

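The lid lies back open (right panel 515,35) with the tub open. The blue tin stands on the carton (603,135), and the red tin and plain lid are undisturbed. The robot is clear, so I'm handing in.

```bash
python3 -c "
from workcell import ctrl
print(ctrl.close_job())"
```

```text
the job is handed in; nothing more can be done
None
```

The job is handed in: the last pictures show the blue tin upright on the carton and clear of the lid, the pink-tagged lid lying open past upright by itself, the other bin still shut, and nothing else seen to have moved, at about 17 s of the 69 s allowed.

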